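# Set the sanding box's airflow lever to the third notch

### The job

Set the airflow of the downdraft sanding box: gently push the T-handled lever to the right (as the robot sees it) until it is fully home at the end of its slot, then push it back to the left, counting the clicks, and leave it in the third notch from home, without ever pushing it on to the fourth. Use the fingertips only to push, and leave the ball-ended lever and the things lying about where they are.

Things in the scene. Friction and masses are not known exactly. Their poses are not given: they have to be found in the camera images.
- sandbox: downdraft sanding box of plywood, fixed, 270 (its x) x 330 (its y) x 90 mm high; origin: centre of its underside; yaw varies. Far half of the top: perforated sheet; near half: two parallel aluminium control plates 44 (x) x 150 (y) x 8 mm high, each with a slot along the box's y and a lever; centre lines 78 mm apart; which one is nearer the robot varies
- air_bar (a point): centre of the T-handle's cross-bar on the airflow lever: black bar 14 mm in diameter, 44 long along the box's x (across the slot), on a flat steel stem 16 (x) x 6 (y). The bar's centre is 42 mm and its top 49 mm above its plate's top, which is 98 mm above the bench. Axes as the box's: the lever slides along y
- air_lever (a joint): travel of the airflow lever (m): 0 is fully home (hard stop at the box's -y end, right-hand end seen from the robot), growing to the box's +y (left). Notches 0.016 apart: home 0 (not counted), first 0.016, second 0.032, third 0.048 (mid-slot), then three more to the end stop at 0.096. Ticks beside the slot mark them, home's being longer. It starts in or near the first or second notch
- air_home (a point): middle of the home tick's line on the slot, on the plate's top: where the stem's centre stands at home. How it feels: leaving a notch takes 6 to 9 N; the resistance fades towards half-way to the next notch, where the lever snaps ahead of a slow finger into that notch by itself (a click) and stays. It snaps home likewise from half-way
- lamp_ball (a point): centre of the black ball, 24 in diameter, on the other lever, 34 above its plate's top; that lever slides in the other plate, without notches, and is to be left alone; its start varies over its slot
- sand_block: cork sanding block, 100 x 50 x 28, loose, lying on the box beside the control plates (mm); origin at the centre of its underside; a bystander
- bridge_blank: dark wooden guitar bridge, 150 x 32 x 11, loose on the perforated half of the box (mm); origin at the centre of its underside; a bystander
- steel_rule: steel rule, 280 x 26 x 4, loose on the perforated half of the box (mm); origin at the centre of its underside; a bystander
- glue_jar: jar with white cap, 68 across, 90 high, loose on the bench (mm); origin at the centre of its underside; a bystander
- tape_roll: roll of tape lying flat, 100 across, 25 high, loose on the bench (mm); origin at the centre of its underside; a bystander
- brush_pot: white pot, 76 across and 90 high, with three brushes standing up to about 180, loose on the bench (mm); origin at the centre of its underside; a bystander
- chisel: chisel with wooden handle, 220 long, 26 thick, loose on the bench (mm); origin at the middle of its length, on its underside; a bystander

How it is judged:
By the outcome, as a careful person would: the job done as asked, in the order asked, and still so for the second after the job is handed in, with the robot touching nothing.
It also fails if it takes over 62 s, if anything falls off the work surface, if the arm or the gripper's body presses on something with over 40 N, if the wrist force passes 120 N, or if a joint passes its speed limit or range.

### The arm

A 6-joint arm with a two-finger parallel gripper is mounted at the origin on the work surface. World frame = base frame: x ahead of the robot, y to its left, z up, the work surface at z = 0. Lengths are in m, angles in rad, forces in N, time in s.
With the tool pointing down it reaches from about 0.275 to 0.975 m from the base axis. Payload 8.4 kg.
Tool frame: the origin (TCP) lies midway between the tips of the shut fingers; the grasp point (between the pads) lies 19 mm behind it; z points along the fingers, y is the direction in which the jaws open and shut (so a half turn about z gives the same grasp; the last joint's range is limited). The gripper opens to 92 mm and grips with 3 to 60 N. Pads are 20 mm wide; open, the fingers measure 128 mm over their backs; the gripper's body (75 mm by 189 mm) begins 69 mm behind the grasp point.
Start: joints at [1.23, 0.353, 1.633, -0, 1.155, -0.002], TCP at [0.208, 0.589, 0.192] pointing down, gripper open.
Joint ranges: [-2.63, 2.63], [-0.92, 2.1], [0.06, 2.66], [-1.3, 4.44], [0, 2.69], [-3.02, 3.02]. Speed limits (rad/s): [2.22, 2.22, 2.79, 3.14, 3.14, 3.14].

### API

Orientations are given as a rotation vector (axis times angle).
In Python, from bench import manip gives the robot as it stands.
- The arm moves only by the tool carry_out, never from a script. Its argument "moves" is a list of rows, each a list of 2 entries, a list of its own where there are three numbers: the shift along the tool's x, y, z in m, then the turn about the tool's z in rad. A call has 1 to 10 rows; each row shifts and turns the commanded pose from where the row before left it, along the tool's axes as they then stand; what a row does not reach is not made up. A row lasts 1/10 s, in which the tool goes at most 50 mm and 8.59 degrees, less where a joint would pass 70% of its speed; a pose out of reach is approached as far as the arm can. A call is refused whole if a number of a shift passes 0.05 or a number of a turn 0.15, either way. A call with a gripper value outside its range is refused whole. "jaw" is the opening, from 0 (shut) to 1 (fully open), set as the call begins (left out, the last holds). The fingers move at their own pace and stop on an object; the grip force is fixed at half the most. Time passes only in rows, so rows that do not move let the fingers close. It gives the time, the measured TCP pose, the force and the opening at its end, in the units of the state.
- manip.get_obs(): the state, without advancing time (a new reading comes with each control period).
- manip.snapshot(name): name is "scene" or "side" or "wrist"; returns a dict with "pixels" (384x512x3 uint8, blue, green, red), "z_map" (384x512 float32, m along the optical axis (not along the pixel's ray), 0 where there is no reading), "K" (3x3 intrinsics, pixels), "k1" (the pictures are not rectified: a ray, as slopes to the right and down, at radius r is drawn at 1 + k1 r^2 times it, then the intrinsics apply), "camera_from_world" (4x4, takes a point from world to camera coordinates). Camera axes: x right, y down, z forward; pixel columns grow to the right and rows downward; lengths in m; the calibration is good to about 2 mm. A picture is of the moment at which its call begins.
- manip.job_done(): hands the job in, once; it reports no verdict.
The state is a dict: "clock": time; "joints": joint angles; "joint_velocities": joint speeds; "joint_efforts": joint torques, N m; "tcp_pos": TCP position; "orientation": TCP orientation; "ft_force": force on the tool from outside, world axes, zero at the start; "wrist_torque": the same for the moment, N m; "finger_gap": opening from 0.0 (shut) to 1.0 (fully open).
Only numpy, scipy, OpenCV 4.12 (cv2) and the standard library are available. Lean on these libraries where they do the work, as an engineer would, in place of code of your own. Each camera call takes 0.05 s, during which the arm holds its last target.

## Working session

There is one attempt and no reset: what is moved stays moved. The work goes in short steps, Python scripts to look and compute and a tool call to move; the robot and the scene stay as the last step left them, time stands still between calls to the robot, and variables do not carry over. Pictures are saved under pics/ and viewed, and the job is handed in when it is done.

Besides the shell and the picture viewer there is one more tool, called as name([rows], argument=value, ...), one row to a line, values as JSON. carry_out: Moves the arm, as the interface text tells. Its arguments: {"type":"object","properties":{"moves":{"type":"array","items":{"type":"array"}},"jaw":{"type":"number"}},"required":["moves"]}

```bash
mkdir -p pics; ls
cat > h.py <<'E'
import numpy as np, cv2
from bench import manip
def ray(s,u,v):
    K=s["K"];p=np.array([[[u,v]]],float)
    q=cv2.undistortPoints(p,np.array(K,float),np.array([s["k1"],0,0,0],float))[0,0]
    T=np.array(s["camera_from_world"]);R=T[:3,:3];t=T[:3,3]
    return -R.T@t, R.T@np.array([q[0],q[1],1.])
def onz(s,u,v,z):
    o,d=ray(s,u,v);return o+d*(z-o[2])/d[2]
def dep(s,u,v):
    o,d=ray(s,u,v);return o+d*s["z_map"][int(v),int(u)]
def proj(s,P):
    T=np.array(s["camera_from_world"]);c=T[:3,:3]@np.array(P)+T[:3,3]
    x,y=c[:2]/c[2];f=1+s["k1"]*(x*x+y*y);K=s["K"]
    return K[0][0]*x*f+K[0][2],K[1][1]*y*f+K[1][2]
def cloud(s):
    h,w=s["z_map"].shape;uu,vv=np.meshgrid(np.arange(w),np.arange(h))
    p=np.stack([uu,vv],-1).reshape(-1,1,2).astype(float)
    q=cv2.undistortPoints(p,np.array(s["K"],float),np.array([s["k1"],0,0,0],float))[:,0]
    T=np.array(s["camera_from_world"]);R=T[:3,:3];t=T[:3,3]
    z=s["z_map"].reshape(-1,1);c=np.hstack([q*z,z])
    return ((c-t)@R).reshape(h,w,3)
E
python3 - <<'E'
from h import *
import pickle
S={n:manip.snapshot(n) for n in("scene","side","wrist")}
pickle.dump(S,open("s0.pkl","wb"))
for n,s in S.items(): cv2.imwrite(f"pics/{n}0.png",s["pixels"]);print(n,s["K"],s["k1"],np.round(s["camera_from_world"],3).tolist())
print(manip.get_obs())
E
```

```text
pics
scene [[380.48839593   0.         262.86500068]
 [  0.         380.48839593 186.46230873]
 [  0.           0.           1.        ]] -0.02225583222476719 [[-0.23, 0.973, 0.014, 0.214], [0.791, 0.195, -0.579, -0.296], [-0.567, -0.122, -0.815, 1.312], [0.0, 0.0, 0.0, 1.0]]
side [[357.94126003   0.         251.87948904]
 [  0.         357.94126003 194.59198707]
 [  0.           0.           1.        ]] -0.05630565106248754 [[0.904, -0.427, 0.013, -0.511], [-0.251, -0.555, -0.793, 0.156], [0.345, 0.714, -0.609, 0.891], [0.0, 0.0, 0.0, 1.0]]
wrist [[331.50596546   0.         251.37477774]
 [  0.         331.50596546 190.86666144]
 [  0.           0.           1.        ]] -0.05867525415735666 [[0.332, 0.943, -0.002, -0.624], [0.907, -0.319, 0.275, -0.03], [0.258, -0.093, -0.962, 0.392], [0.0, 0.0, 0.0, 1.0]]
{'clock': 0.15, 'joints': array([ 1.22959226e+00,  3.53494827e-01,  1.63395814e+00,  1.45347396e-05,
        1.15514783e+00, -2.39309652e-03]), 'joint_velocities': array([-0.00081362, -0.00045996, -0.0039408 , -0.00152283,  0.00025881,
       -0.00010137]), 'joint_efforts': array([-2.12024033e-04, -5.94207931e+01, -3.34471393e+01,  6.97279419e-02,
        2.04420125e-02, -6.06542767e-05]), 'tcp_pos': array([0.20759161, 0.58911113, 0.19153475]), 'orientation': array([-5.29638902e-01, -3.09643657e+00,  1.55661159e-03]), 'ft_force': array([0.1181847 , 0.3201715 , 0.17363578]), 'wrist_torque': array([-0.03656279, -0.00335754, -0.00197225]), 'finger_gap': 1.0009670426569472}
```

View pics/scene0.png

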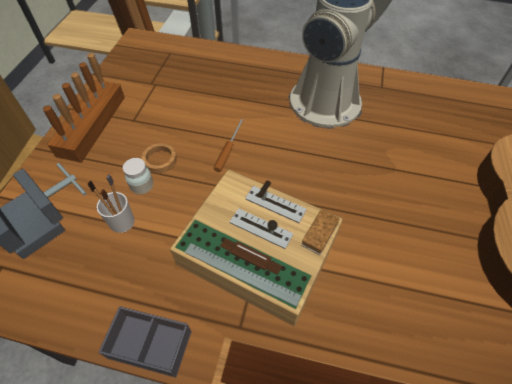

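View pics/side0.png

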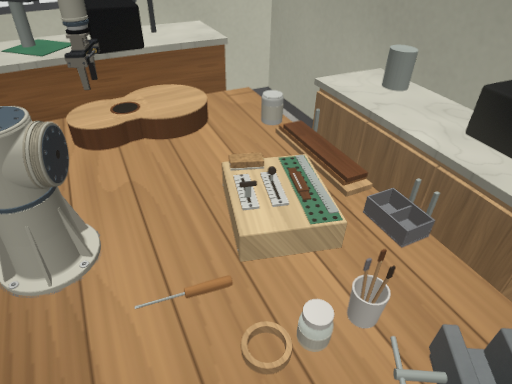

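View pics/wrist0.png

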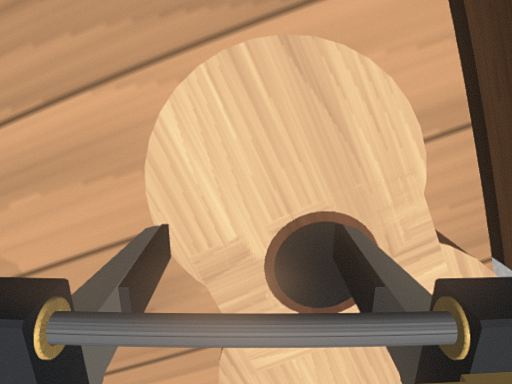

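Scene view: the box is at about (257,240), the T-bar at (264,188) on the near plate, the ball at (272,226) on the far plate, and the cork block at (321,231) near the plates' +y ends. Next I measure.

Run:
```python
from h import *
import pickle
S=pickle.load(open("s0.pkl","rb"))
for n,(a,b,c,d) in dict(scene=(165,165,350,325),side=(210,140,350,260)).items():
    im=S[n]["pixels"][b:d,a:c];f=4
    im=cv2.resize(im,None,fx=f,fy=f,interpolation=cv2.INTER_CUBIC)[:600,:800];cv2.imwrite(f"pics/{n}0z.png",im)
s=S["scene"];C=cloud(s)
z=C[...,2]
for n in("scene","side"):
    C=cloud(S[n]);z=C[...,2]
    bgr=S[n]["pixels"].astype(int)
    m=(z>.085)&(z<.096)&(np.linalg.norm(C[...,:2],axis=-1)<.9)&(C[...,0]>.2)
    k,l,st,ce=cv2.connectedComponentsWithStats(cv2.morphologyEx(m.astype(np.uint8),cv2.MORPH_CLOSE,np.ones((7,7))))
    i=1+st[1:,4].argmax();mm=(l==i)&(z>.08)
    r=cv2.minAreaRect(C[mm][:,:2].astype(np.float32)*1000);print(n,st[i],r)
    # plates: grey bright, z ~ .098
    pl=(z>.092)&(z<.103)&(bgr.min(-1)>140)&((bgr.max(-1)-bgr.min(-1))<25)
    k,l,st,ce=cv2.connectedComponentsWithStats(cv2.morphologyEx(pl.astype(np.uint8),cv2.MORPH_CLOSE,np.ones((5,5))))
    for i in range(1,k):
        if st[i,4]>100: 
            P=C[(l==i)&(z>.092)&(z<.103)]
            print(' plate',st[i],ce[i],cv2.minAreaRect(P[:,:2].astype(np.float32)*1000),P[:,2].mean())
    hi=(z>.118)&(z<.16)&(bgr.max(-1)<80)&(C[...,0]>.25)&(np.linalg.norm(C[...,:2],axis=-1)<.9)
    k,l,st,ce=cv2.connectedComponentsWithStats(hi.astype(np.uint8))
    for i in range(1,k):
        if st[i,4]>8: P=C[l==i];print(' dark',st[i],ce[i],P.mean(0),P.min(0),P.max(0))
```

```text
scene [  170   169   172   147 12367] ((727.8230590820312, -112.05078125), (344.4462890625, 546.624755859375), 79.99549865722656)
 plate [246 186  60  36 775] [277.39354839 204.34451613] ((514.0445556640625, -68.30897521972656), (148.77804565429688, 45.46674346923828), 76.29739379882812) 0.09734190361162862
 plate [230 209  63  39 889] [260.58155231 227.62204724] ((589.4810180664062, -86.58541107177734), (148.37338256835938, 44.64339828491211), 75.78007507324219) 0.09754529918088446
 plate [231 270  36  18 191] [250.60732984 278.2617801 ] ((716.2296142578125, -85.12734985351562), (83.40833282470703, 19.230602264404297), 78.50669860839844) 0.09392845255017
 dark [67 95  7 10 19] [69.57894737 99.36842105] [ 0.33622397 -0.71746624  0.14160892] [ 0.33280843 -0.72127133  0.12368722] [ 0.33895516 -0.71307658  0.15661568]
 dark [ 48 118   9  10  24] [ 51.54166667 122.375     ] [ 0.43136011 -0.7184588   0.14082829] [ 0.42882314 -0.72491267  0.11926602] [ 0.43307293 -0.71212651  0.15833244]
 dark [258 181  12  16  84] [263.76190476 188.78571429] [ 0.5106541  -0.09889252  0.14352181] [ 0.48732
[... 1237 characters left out ...]
8697029513
 plate [304 300  22  24 162] [315.09259259 309.86419753] ((480.8180847167969, -459.88836669921875), (47.594154357910156, 40.45330047607422), 42.21530532836914) 0.09240900243196687
 dark [268 167   8   8  47] [271.63829787 170.44680851] [ 0.59166065 -0.06480376  0.13669572] [ 0.58275666 -0.07001263  0.12620057] [ 0.60222956 -0.05595835  0.14534195]
 dark [240 181  16   7  74] [247.33783784 183.89189189] [ 0.50222715 -0.10225282  0.14309503] [ 0.48289842 -0.10951661  0.12838507] [ 0.5222102  -0.09262278  0.14857405]
 dark [386 275   6   4  14] [388.42857143 276.5       ] [ 0.61094299 -0.49188559  0.1559521 ] [ 0.60733259 -0.4935421   0.1512264 ] [ 0.61611765 -0.48930116  0.15935855]
```

```bash
ls pics
```

```text
scene0.png
scene0z.png
side0.png
side0z.png
wrist0.png
```

View pics/scene0z.png

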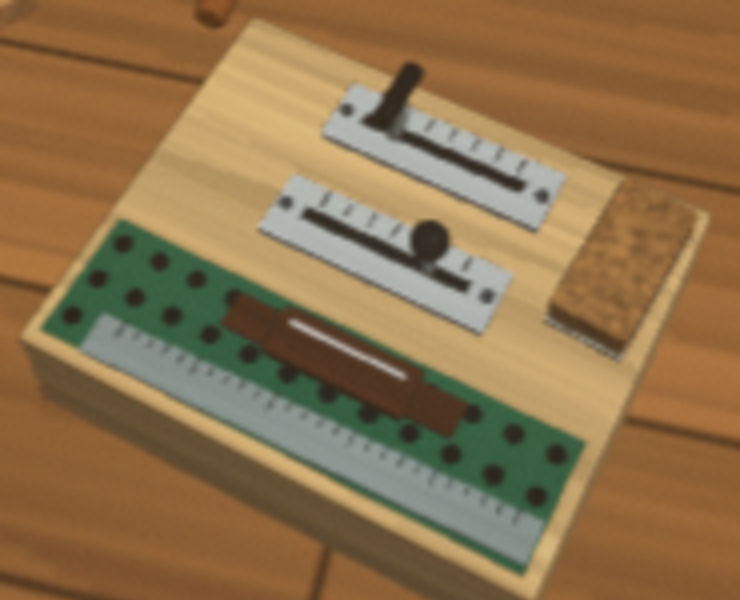

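View pics/side0z.png

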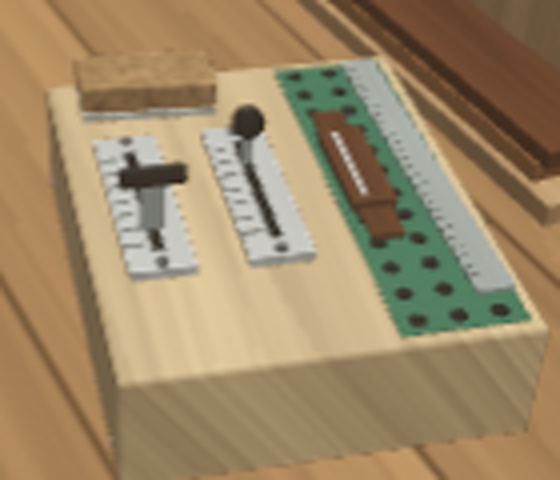

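Measured so far: plate centres (0.513,-0.068) and (0.588,-0.087), 78 mm apart, yaw ≈ -14.6°, heights ≈ 0.098. The bar is at about (0.506,-0.100), z 0.14–0.149. That puts the lever near 0.0145, so the first notch. I'll shut the fingers and turn the tool so its x lies along box y.

carry_out([
  [[0, 0, -0.003], 0.1487],
  [[0, 0, -0.003], 0.1487],
  [[0, 0, -0.003], 0.1487],
  [[0, 0, -0.003], 0.1487],
  [[0, 0, -0.003], 0.1487],
  [[0, 0, -0.003], 0.1487],
  [[0, 0, -0.003], 0.1487],
  [[0, 0, -0.003], 0.1487],
  [[0, 0, -0.003], 0.1487],
  [[0, 0, -0.003], 0.1487],
], jaw=0)

```text
clock: 1.15
tcp_pos: [0.2077, 0.5893, 0.2219]
orientation: [2.491, 1.913, -0.001]
ft_force: [-0.7, -0.5, -0.7]
finger_gap: 0.154
```

carry_out([
  [[-0.035, 0.029, 0], 0],
  [[-0.035, 0.029, 0], 0],
  [[-0.035, 0.029, 0], 0],
  [[-0.035, 0.029, 0], 0],
  [[-0.035, 0.029, 0], 0],
  [[-0.035, 0.029, 0], 0],
  [[-0.035, 0.029, 0], 0],
  [[-0.035, 0.029, 0], 0],
])

```text
clock: 1.95
tcp_pos: [0.3619, 0.2583, 0.2221]
orientation: [2.485, 1.921, 0.0]
ft_force: [0.1, 0.1, 0.1]
finger_gap: 0.005
```

carry_out([
  [[-0.035, 0.029, 0], 0],
  [[-0.035, 0.029, 0], 0],
  [[-0.035, 0.029, 0], 0],
  [[-0.035, 0.029, 0], 0],
  [[-0.035, 0.029, 0], 0],
  [[-0.035, 0.029, 0], 0],
  [[-0.02, 0.015, 0], 0],
  [[0, 0, 0], 0],
  [[0, 0, 0], 0],
])

```text
clock: 2.85
tcp_pos: [0.4861, -0.0104, 0.2217]
orientation: [-2.487, -1.918, 0.001]
ft_force: [-1.0, 1.0, -0.2]
finger_gap: 0.003
```

Run:
```python
from h import *
s=manip.snapshot("wrist");o=manip.get_obs();cv2.imwrite("pics/w1.png",s["pixels"])
s2=manip.snapshot("side");cv2.imwrite("pics/sd1.png",s2["pixels"])
import pickle;pickle.dump((s,s2,o),open("s1.pkl","wb"))
print(o["tcp_pos"],o["orientation"],o["joints"],o["ft_force"])
R=cv2.Rodrigues(o["orientation"])[0];print(R)
```

```text
[ 0.48593366 -0.00975344  0.22184339] [-2.48567147e+00 -1.91992366e+00  5.71195000e-04] [-2.34545758e-02  1.04088735e-01  1.88743831e+00  4.17431528e-04
  1.15084279e+00  2.31808620e-01] [-0.03053534  0.12351236 -0.56581841]
[[ 2.52664978e-01  9.67553523e-01 -7.67993320e-04]
 [ 9.67553808e-01 -2.52664736e-01  3.99281135e-04]
 [ 1.92281039e-04 -8.43959221e-04 -9.99999625e-01]]
```

View pics/w1.png

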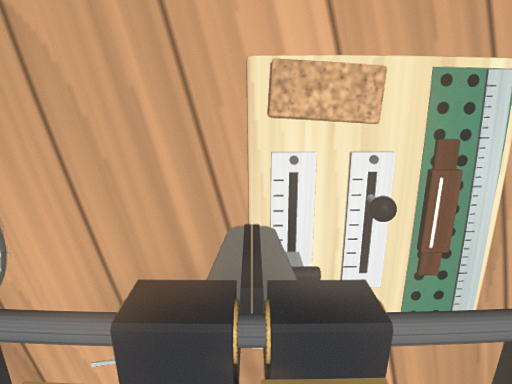

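View pics/sd1.png

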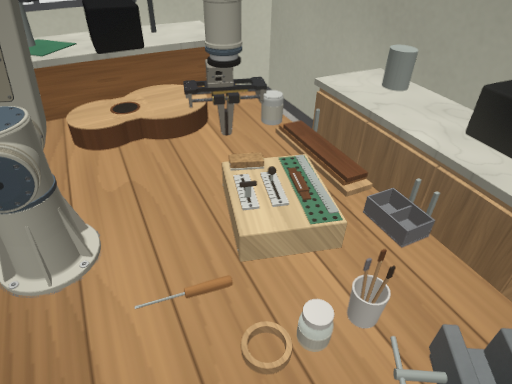

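The wrist view shows the near plate's +y end at columns 271–316, row 152, its ticks at columns 271–283, and the bar end at about (307,273). I'll measure the ticks and yaw from it.

Run:
```python
from h import *
import pickle
s,s2,o=pickle.load(open("s1.pkl","rb"))
g=cv2.cvtColor(s["pixels"],cv2.COLOR_BGR2GRAY)
cv2.imwrite("pics/w1z.png",cv2.resize(s["pixels"][140:290,250:400],None,fx=4,fy=4,interpolation=cv2.INTER_CUBIC))
for c in (276,278,355,):
    print(c,g[150:290,c].tolist())
for (u,v) in [(271,152),(316,152),(350,152),(395,152),(293.5,160),(373.5,160)]:
    p=onz(s,u,v,.098);print(u,v,p.round(4))
print(dep(s,293,170),dep(s,305,190))
```

```text
276 [228, 209, 203, 230, 239, 239, 238, 238, 238, 238, 238, 238, 238, 236, 238, 237, 239, 237, 239, 238, 238, 238, 238, 240, 238, 239, 238, 241, 246, 174, 102, 219, 244, 240, 240, 238, 238, 239, 238, 240, 238, 239, 241, 242, 201, 111, 169, 236, 241, 239, 238, 239, 238, 238, 239, 239, 240, 239, 242, 226, 133, 131, 227, 242, 239, 238, 238, 239, 238, 238, 239, 239, 240, 245, 192, 104, 173, 237, 245, 243, 245, 219, 166, 132, 125, 116, 113, 116, 115, 118, 119, 118, 117, 117, 114, 116, 122, 117, 117, 118, 115, 118, 118, 117, 118, 115, 119, 117, 115, 115, 118, 117, 118, 116, 117, 117, 116, 115, 119, 117, 113, 117, 112, 114, 113, 112, 113, 113, 113, 114, 75, 68, 67, 72, 66, 67, 61, 66, 61, 65]
278 [228, 210, 203, 229, 239, 236, 238, 236, 237, 237, 237, 238, 238, 237, 238, 237, 238, 237, 237, 238, 238, 239, 239, 239, 239, 238, 239, 242, 247, 173, 106, 221, 244, 240, 239, 240, 240, 239, 240, 238, 239, 240, 241, 245, 202, 111, 174, 236, 244, 241, 239, 241, 239, 240, 239, 239, 240, 241, 243, 228, 135, 131, 231, 245, 241, 240, 240, 240, 239, 240, 240, 240, 242, 247, 198, 105, 175, 238, 243, 240, 
[... 562 characters left out ...]
2, 241, 241, 242, 245, 250, 157, 111, 235, 246, 243, 241, 241, 241, 240, 240, 240, 239, 241, 244, 248, 137, 146, 241, 242, 238, 239, 238, 239, 238, 238, 238, 239, 242, 247, 121, 92, 245, 241, 238, 235, 236, 237, 237, 236, 238, 238, 239, 236, 153, 133, 242, 240, 240, 238, 239, 238, 238, 237, 238, 239, 241, 224, 112, 176, 243, 239, 237, 237, 238, 237, 238, 236, 236, 238, 242, 199, 101, 76, 83, 81, 82, 81, 79, 80, 76, 75]
271 152 [0.5098 0.0101 0.098 ]
316 152 [ 0.5517 -0.0008  0.098 ]
350 152 [ 0.5837 -0.0091  0.098 ]
395 152 [ 0.6265 -0.0201  0.098 ]
293.5 160 [ 0.529 -0.003  0.098]
373.5 160 [ 0.6047 -0.0226  0.098 ]
[ 0.52642649 -0.01272894  0.09705292] [ 0.53353221 -0.03568405  0.09681243]
```

View pics/w1z.png

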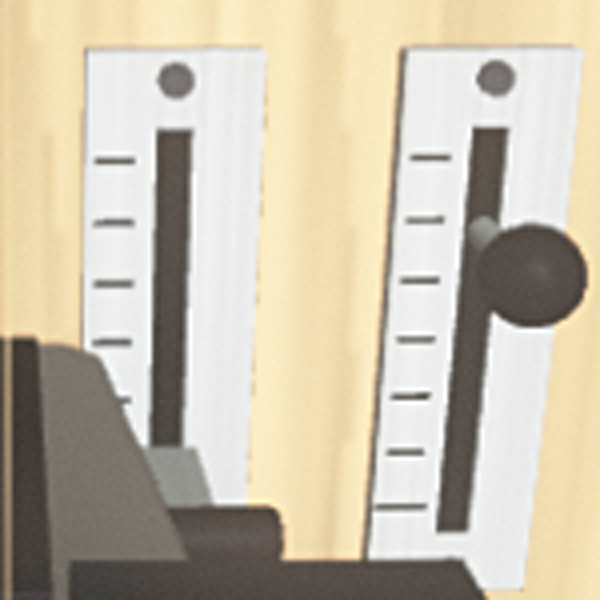

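Run:
```python
from h import *
import pickle
s,s2,o=pickle.load(open("s1.pkl","rb"))
ey=np.array([.2527,.9676]);ex=np.array([.9676,-.2527])
for v,sv in [(179.8,96),(195,80),(210.5,64),(225,48)]:
    p=onz(s,278,v,.098);print(sv,p.round(4),'y',(p[:2]@ey).round(4),'home y',(p[:2]@ey-sv/1e3).round(4))
S=pickle.load(open("s0.pkl","rb"))
# screws in near plate
p=onz(s,293.5,160,.098);print('screw x',p[:2]@ex)
# bar: triangulate from scene & side dark blob centroid at z=.140
for n in("scene","side"):
    q=S[n];b=q["pixels"].max(-1);C=cloud(q)
    m=(C[...,2]>.132)&(C[...,2]<.16)&(b<80)&(np.hypot(C[...,0]-.506,C[...,1]+.1)<.04)
    v,u=np.nonzero(m);p=onz(q,u.mean(),v.mean(),.142)
    print(n,len(u),p,'x',p[:2]@ex,'y',p[:2]@ey)
print('tcp',o["tcp_pos"][:2]@ex,o["tcp_pos"][:2]@ey)
```

```text
96 [ 0.5099 -0.0184  0.098 ] y 0.1111 home y 0.0151
80 [ 0.5063 -0.0335  0.098 ] y 0.0955 home y 0.0155
64 [ 0.5025 -0.0494  0.098 ] y 0.0791 home y 0.0151
48 [ 0.4988 -0.0647  0.098 ] y 0.0634 home y 0.0154
screw x 0.5126328256446964
scene 81 [ 0.50920463 -0.09927169  0.142     ] x 0.5177923543323448 y 0.03262072207378166
side 73 [ 0.50302607 -0.10074336  0.142     ] x 0.5121858740207668 y 0.029635410535162155
tcp 0.4726541047182292 0.11335800623990346
```

Home is at box y = 0.0153 (four ticks agree within 0.4 mm). The bar is at y ≈ 0.031, x ≈ 0.513, so s ≈ 0.016. I'll go down on its +y side.

carry_out([
  [[-0.02, 0.02, 0], 0],
  [[-0.022, 0.02, 0.011], 0],
  [[0, 0, 0.02], 0],
  [[0, 0, 0.02], 0],
  [[0, 0, 0.02], 0],
  [[0, 0, 0.02], 0],
  [[0, 0, 0], 0],
  [[0, 0, 0], 0],
])

```text
clock: 3.75
tcp_pos: [0.5144, -0.06, 0.1314]
orientation: [-2.484, -1.922, 0.001]
ft_force: [-0.0, 0.8, -0.1]
finger_gap: 0.004
```

```bash
cat >> h.py <<'E'
EY=np.array([.2527,.9676]);EX=np.array([.9676,-.2527])
def st():
    o=manip.get_obs();p=o["tcp_pos"];f=o["ft_force"]
    print("t",round(o["clock"],2),"x",(p[:2]@EX).round(4),"y",(p[:2]@EY).round(4),"z",p[2].round(4),"Fx,Fy,Fz",(f[:2]@EX).round(2),(f[:2]@EY).round(2),f[2].round(2))
E
python3 - <<'E'
from h import *
st()
s=manip.snapshot("side");cv2.imwrite("pics/sd2.png",cv2.resize(s["pixels"][80:270,180:370],None,fx=3,fy=3,interpolation=cv2.INTER_CUBIC))
E
```

```text
t 3.75 x 0.5129 y 0.0719 z 0.1314 Fx,Fy,Fz -0.23 0.75 -0.06
```

View pics/sd2.png

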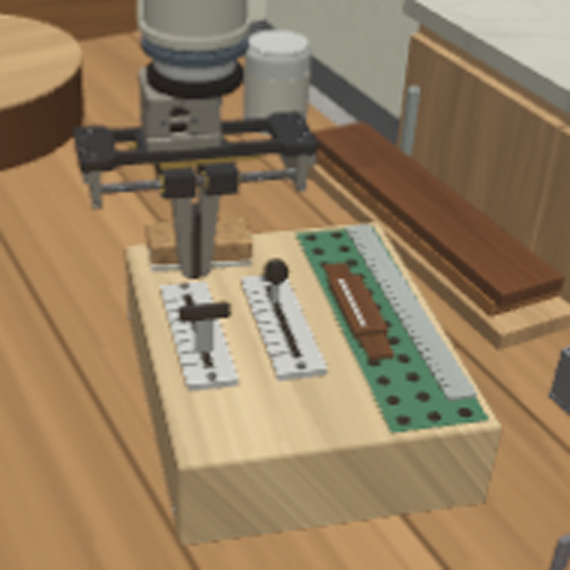

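The fingertips stand behind the bar, clear of block and ball. Pushing towards home slowly.

carry_out([
  [[-0.005, 0, 0], 0],
  [[-0.005, 0, 0], 0],
  [[-0.005, 0, 0], 0],
  [[-0.004, 0, 0], 0],
  [[-0.001, 0, 0], 0],
  [[-0.001, 0, 0], 0],
  [[-0.001, 0, 0], 0],
  [[-0.001, 0, 0], 0],
  [[0, 0, 0], 0],
])

```text
clock: 4.7
tcp_pos: [0.5087, -0.0832, 0.131]
orientation: [-2.486, -1.921, 0.0]
ft_force: [0.0, 0.2, -0.8]
finger_gap: 0.002
```

carry_out([
  [[-0.001, 0, 0], 0],
  [[-0.001, 0, 0], 0],
  [[-0.001, 0, 0], 0],
  [[-0.001, 0, 0], 0],
])

```text
clock: 5.1
tcp_pos: [0.5078, -0.0871, 0.1311]
orientation: [2.486, 1.921, 0.0]
ft_force: [0.2, -0.2, -0.5]
finger_gap: 0.006
```

```bash
python3 -c "
from h import *
st()"
```

```text
t 5.1 x 0.5133 y 0.044 z 0.1311 Fx,Fy,Fz 0.24 -0.12 -0.54
```

carry_out([
  [[-0.001, 0, 0], 0],
  [[-0.001, 0, 0], 0],
  [[-0.001, 0, 0], 0],
])

```text
clock: 5.4
tcp_pos: [0.507, -0.0901, 0.1311]
orientation: [2.486, 1.921, -0.0]
ft_force: [-0.2, 0.1, 0.1]
finger_gap: 0.003
```

carry_out([
  [[-0.001, 0, 0], 0],
  [[-0.001, 0, 0], 0],
])

```text
clock: 5.6
tcp_pos: [0.5065, -0.092, 0.1311]
orientation: [2.486, 1.921, 0.0]
ft_force: [0.7, -0.4, -0.1]
finger_gap: 0.002
```

carry_out([
  [[-0.001, 0, 0], 0],
  [[-0.001, 0, 0], 0],
])

```text
clock: 5.8
tcp_pos: [0.506, -0.0939, 0.1311]
orientation: [2.486, 1.921, 0.0]
ft_force: [0.4, 0.8, -0.4]
finger_gap: 0.004
```

carry_out([
  [[-0.001, 0, 0], 0],
  [[-0.001, 0, 0], 0],
])

```text
clock: 6.0
tcp_pos: [0.5055, -0.0959, 0.1311]
orientation: [2.486, 1.921, -0.0]
ft_force: [-0.5, 0.2, -0.2]
finger_gap: 0.007
```

Run:
```python
from h import *
st()
s=manip.snapshot("side");cv2.imwrite("pics/sd3.png",cv2.resize(s["pixels"][120:270,200:350],None,fx=4,fy=4,interpolation=cv2.INTER_CUBIC))
```

```text
t 6.0 x 0.5133 y 0.035 z 0.1311 Fx,Fy,Fz -0.5 0.1 -0.16
```

View pics/sd3.png

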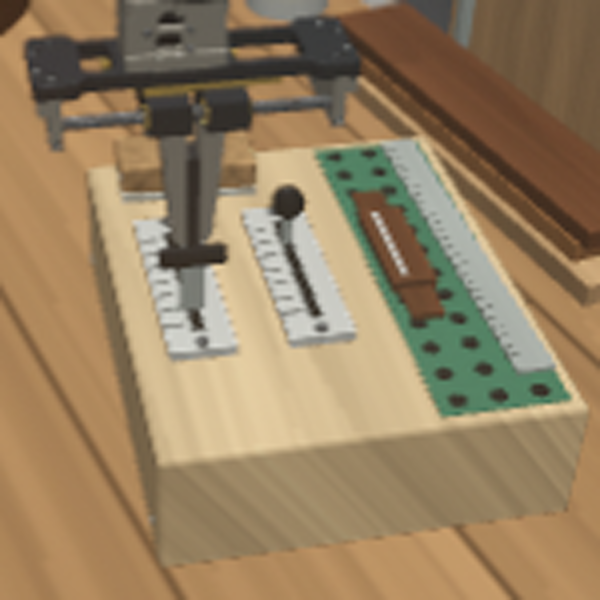

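The bar sits at zoom (194,255), so about where it was before, and there's no contact yet. I'll look with the wrist and scene cameras.

Run:
```python
from h import *
import pickle
S={n:manip.snapshot(n) for n in("scene","side","wrist")};pickle.dump(S,open("s3.pkl","wb"))
cv2.imwrite("pics/sc3.png",cv2.resize(S["scene"]["pixels"][140:260,200:350],None,fx=5,fy=5,interpolation=cv2.INTER_CUBIC))
cv2.imwrite("pics/w3.png",S["wrist"]["pixels"])
S0=pickle.load(open("s0.pkl","rb"))
for T in (S0,S):
  for n in("scene","side"):
    q=T[n];b=q["pixels"].max(-1);C=cloud(q);y=C[...,:2]@EY;x=C[...,:2]@EX
    m=(C[...,2]>.132)&(C[...,2]<.152)&(b<70)&(abs(x-.513)<.04)&(abs(y-.031)<.03)
    print(n,m.sum(),'y pct',np.percentile(y[m],[2,20,50,80,98]).round(4),'x',np.percentile(x[m],[2,50,98]).round(4),'ztop',C[...,2][m].max(), 'y at top',y[m&(C[...,2]>.146)].mean())
    v,u=np.nonzero(m);print(u.mean(),v.mean(),u.min(),u.max(),v.min(),v.max())
```

```text
scene 74 y pct [0.0286 0.0306 0.0333 0.0364 0.038 ] x [0.4961 0.5207 0.5377] ztop 0.149675645429593 y at top 0.03204882449254118
263.7837837837838 188.74324324324326 258 269 181 196
side 68 y pct [0.0247 0.0258 0.0274 0.0294 0.0322] x [0.4928 0.5112 0.5317] ztop 0.14857404791105078 y at top 0.029241564641685702
247.2941176470588 183.88235294117646 240 255 182 186
scene 27 y pct [0.0303 0.0329 0.0353 0.037  0.0377] x [0.5184 0.5263 0.5373] ztop 0.14702639184316516 y at top 0.0319553536154059
262.7037037037037 191.77777777777777 260 265 188 196
side 73 y pct [0.0242 0.0258 0.0274 0.03   0.0344] x [0.4929 0.5109 0.5311] ztop 0.14815727658592104 y at top 0.029915425633423073
247.27397260273972 183.7123287671233 240 255 181 186
```

View pics/sc3.png

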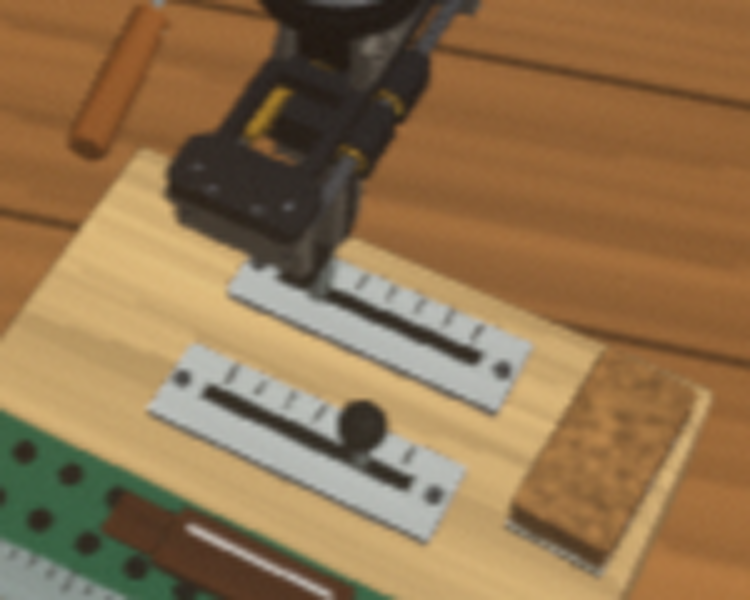

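View pics/w3.png

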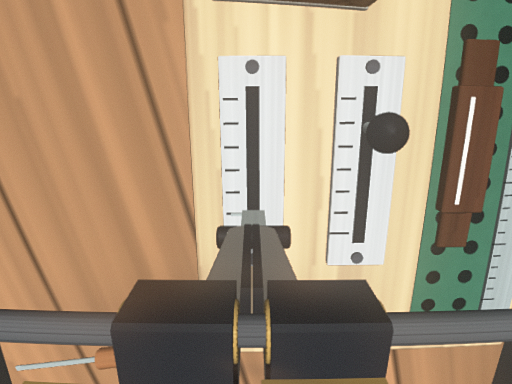

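Run:
```python
from h import *
import pickle
S=pickle.load(open("s3.pkl","rb"));s=S["wrist"];o=manip.get_obs()
print('tcp proj',{n:np.round(proj(S[n],o["tcp_pos"]),1).tolist() for n in S}, 'cam',-np.array(s["camera_from_world"])[:3,:3].T@np.array(s["camera_from_world"])[:3,3])
for v in (99,123,147,170,192,213): print(v,onz(s,234,v,.098)[:2]@EY)
for c in(225,282): print([ (v,int(s["pixels"][v,c].max())) for v in range(215,262,2)])
for v in (226,237,249):
  for z in(.140,.147): print('bar',v,z,onz(s,224,v,z)[:2]@EY,onz(s,282,v,z)[:2]@EX)
C=cloud(s)
for v in range(205,260,4): print(v,[ (C[v,c,:2]@EX,C[v,c,:2]@EY,C[v,c,2]) for c in (253,)], [ ((C[v,c,:2]@EY).round(4),C[v,c,2].round(4)) for c in (225,282)])
```

```text
tcp proj {'scene': [265.4, 190.2], 'side': [247.4, 186.1], 'wrist': [252.7, 225.6]} cam [ 0.52449441 -0.02043536  0.32337095]
99 0.1109089672008038
123 0.0952988315184129
147 0.07914425362378559
170 0.06309505330572142
192 0.047168028812548626
213 0.031386133382524564
[(215, 232), (217, 232), (219, 233), (221, 233), (223, 236), (225, 187), (227, 69), (229, 75), (231, 77), (233, 83), (235, 93), (237, 116), (239, 124), (241, 125), (243, 123), (245, 119), (247, 122), (249, 120), (251, 117), (253, 123), (255, 120), (257, 122), (259, 121), (261, 122)]
[(215, 232), (217, 229), (219, 230), (221, 229), (223, 232), (225, 159), (227, 75), (229, 81), (231, 82), (233, 82), (235, 84), (237, 86), (239, 80), (241, 80), (243, 77), (245, 85), (247, 108), (249, 122), (251, 123), (253, 123), (255, 124), (257, 127), (259, 126), (261, 124)]
bar 226 0.14 0.03834339231417667 0.5306902283535623
bar 226 0.147 0.04118441826280213 0.5300021262195612
bar 237 0.14 0.031243023991018016 0.5308818720061037
bar 237 0.147 0.03435509930418831 0.5301864540698968
bar 249 0.14 0.023320188346679458 0.5310984990735874
bar 
[... 1996 characters left out ...]
829987653292), np.float64(0.18009365359102458))] [(np.float64(0.0445), np.float64(0.1792)), (np.float64(0.0438), np.float64(0.1776))]
249 [(np.float64(0.5132806504516875), np.float64(0.04523504626904522), np.float64(0.18488326000089353))] [(np.float64(0.0455), np.float64(0.1854)), (np.float64(0.045), np.float64(0.1844))]
253 [(np.float64(0.5132655139106099), np.float64(0.0452880477459213), np.float64(0.1890218892851259))] [(np.float64(0.0449), np.float64(0.1883)), (np.float64(0.0452), np.float64(0.1888))]
257 [(np.float64(0.5132528835744944), np.float64(0.045139527818270575), np.float64(0.19256682591558272))] [(np.float64(0.0451), np.float64(0.1925)), (np.float64(0.045), np.float64(0.1923))]
```

The wrist depth settles it. The fingers' +y face is at y 0.045, but they end at z ≈ 0.152, about 21 mm above the nominal TCP, so they pass over the bar (top at 0.147). The lever hasn't moved. I'll back off and lower 24 mm, which is safe even by the nominal tip height (0.107, with the plate at 0.098).

carry_out([
  [[0.015, 0, 0], 0],
  [[0.015, 0, 0], 0],
  [[0.005, 0, 0], 0],
  [[0, 0, 0.01], 0],
  [[0, 0, 0.01], 0],
  [[0, 0, 0.004], 0],
  [[0, 0, 0], 0],
  [[0, 0, 0], 0],
])

```text
clock: 7.0
tcp_pos: [0.5142, -0.0622, 0.1068]
orientation: [-2.486, -1.92, 0.001]
ft_force: [-0.1, 0.1, 0.8]
finger_gap: 0.003
```

Run:
```python
from h import *
st()
s=manip.snapshot("wrist");cv2.imwrite("pics/w4.png",cv2.resize(s["pixels"][80:260,180:330],None,fx=3,fy=3))
C=cloud(s)
for v in range(205,240,2): print(v,(C[v,253,:2]@EY).round(4),C[v,253,2].round(4))
s=manip.snapshot("side");cv2.imwrite("pics/sd4.png",cv2.resize(s["pixels"][120:270,200:350],None,fx=4,fy=4,interpolation=cv2.INTER_CUBIC))
```

```text
t 7.0 x 0.5132 y 0.0697 z 0.1068 Fx,Fy,Fz -0.08 0.06 0.78
205 0.0802 0.0975
207 0.0793 0.0989
209 0.078 0.0991
211 0.0761 0.0975
213 0.0748 0.0977
215 0.0737 0.0985
217 0.0723 0.0984
219 0.071 0.0986
221 0.0694 0.0981
223 0.0679 0.0978
225 0.0801 0.1315
227 0.0803 0.1348
229 0.0797 0.1361
231 0.08 0.1396
233 0.0801 0.1425
235 0.0798 0.1443
237 0.08 0.1473
239 0.0797 0.149
```

View pics/w4.png

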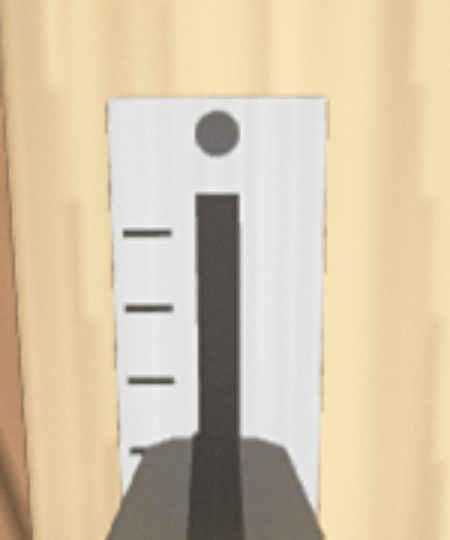

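View pics/sd4.png

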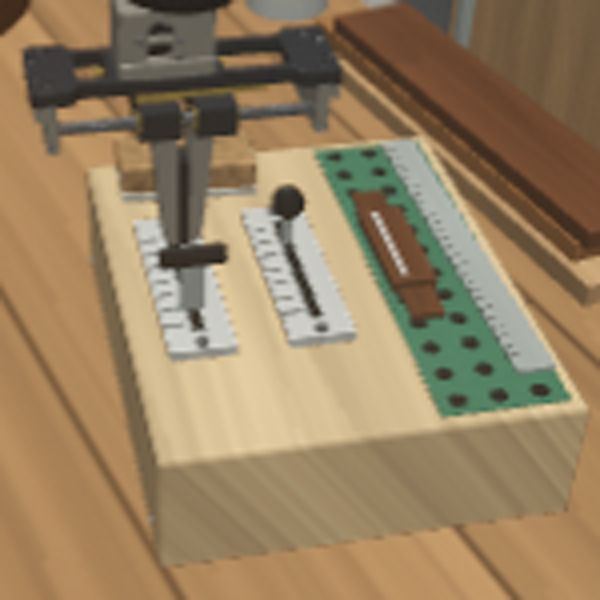

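The tips are now at z ≈ 0.130. I'll go 3 mm lower, then push; contact is expected at y ≈ 0.048.

carry_out([
  [[0, 0, 0.003], 0],
  [[-0.005, 0, 0], 0],
  [[-0.005, 0, 0], 0],
  [[-0.005, 0, 0], 0],
  [[-0.003, 0, 0], 0],
  [[-0.001, 0, 0], 0],
  [[-0.001, 0, 0], 0],
  [[-0.001, 0, 0], 0],
])

```text
clock: 7.9
tcp_pos: [0.5091, -0.0823, 0.1041]
orientation: [2.486, 1.921, 0.0]
ft_force: [-0.2, 0.1, -0.6]
finger_gap: 0.006
```

carry_out([
  [[-0.001, 0, 0], 0],
  [[-0.001, 0, 0], 0],
])

```text
clock: 8.1
tcp_pos: [0.5087, -0.0836, 0.1041]
orientation: [-2.486, -1.92, -0.001]
ft_force: [0.8, 5.1, 0.6]
finger_gap: 0.009
```

carry_out([
  [[-0.001, 0, 0], 0],
  [[-0.001, 0, 0], 0],
])

```text
clock: 8.3
tcp_pos: [0.5083, -0.0851, 0.1041]
orientation: [-2.486, -1.92, -0.002]
ft_force: [1.9, 6.6, -1.1]
finger_gap: 0.002
```

carry_out([
  [[-0.001, 0, 0], 0],
  [[-0.001, 0, 0], 0],
])

```text
clock: 8.5
tcp_pos: [0.5077, -0.0873, 0.1041]
orientation: [-2.485, -1.92, -0.002]
ft_force: [1.3, 4.5, 0.9]
finger_gap: 0.0
```

Contact came at y ≈ 0.0475 as predicted, with a normal detent force. Continuing.

carry_out([
  [[-0.001, 0, 0], 0],
  [[-0.001, 0, 0], 0],
  [[-0.001, 0, 0], 0],
])

```text
clock: 8.8
tcp_pos: [0.5068, -0.0912, 0.1041]
orientation: [2.485, 1.921, -0.0]
ft_force: [0.3, 0.9, -0.3]
finger_gap: 0.006
```

carry_out([
  [[-0.001, 0, 0], 0],
  [[-0.001, 0, 0], 0],
  [[-0.001, 0, 0], 0],
])

```text
clock: 9.1
tcp_pos: [0.5058, -0.0942, 0.104]
orientation: [2.486, 1.921, -0.001]
ft_force: [-0.4, -0.3, 0.6]
finger_gap: 0.006
```

carry_out([
  [[-0.001, 0, 0], 0],
  [[-0.001, 0, 0], 0],
  [[-0.001, 0, 0], 0],
])

```text
clock: 9.4
tcp_pos: [0.5052, -0.0969, 0.1041]
orientation: [2.486, 1.921, -0.0]
ft_force: [-0.5, 0.1, -0.8]
finger_gap: 0.006
```

carry_out([
  [[-0.001, 0, 0], 0],
  [[-0.001, 0, 0], 0],
])

```text
clock: 9.6
tcp_pos: [0.5048, -0.0985, 0.1041]
orientation: [-2.486, -1.92, -0.001]
ft_force: [1.0, 5.2, -0.7]
finger_gap: 0.005
```

carry_out([
  [[-0.001, 0, 0], 0],
])

```text
clock: 9.7
tcp_pos: [0.5047, -0.0987, 0.1041]
orientation: [-2.486, -1.919, -0.002]
ft_force: [3.0, 10.8, 1.1]
finger_gap: 0.008
```

carry_out([
  [[-0.001, 0, 0], 0],
  [[0, 0, 0], 0],
])

```text
clock: 9.9
tcp_pos: [0.5048, -0.0988, 0.1042]
orientation: [-2.486, -1.918, -0.004]
ft_force: [2.9, 11.7, -0.9]
finger_gap: 0.004
```

Run:
```python
from h import *
st()
s=manip.snapshot("side");cv2.imwrite("pics/sd5.png",cv2.resize(s["pixels"][120:270,200:350],None,fx=4,fy=4,interpolation=cv2.INTER_CUBIC))
s=manip.snapshot("wrist");cv2.imwrite("pics/w5.png",s["pixels"])
C=cloud(s);y=C[...,:2]@EY;x=C[...,:2]@EX;z=C[...,2]
m=(z>.136)&(z<.15)&(s["pixels"].max(-1)<100)&(abs(x-.513)<.024)&(abs(y-.015)<.03)
v,u=np.nonzero(m);print(m.sum(),np.percentile(y[m],[2,50,98]))
```

```text
t 9.9 x 0.5134 y 0.0319 z 0.1042 Fx,Fy,Fz -0.15 12.01 -0.93
190 [0.04126388 0.04193781 0.04248576]
```

View pics/sd5.png

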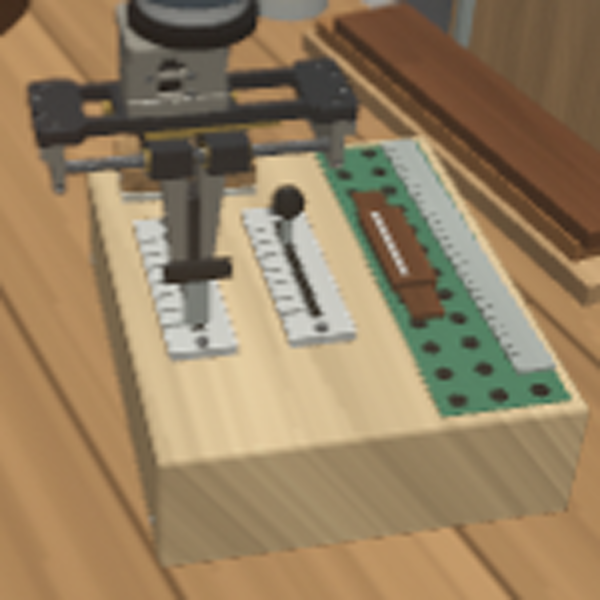

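At home: 12 N with no further motion, bar at y ≈ 0.015, stem at the slot's end in the picture. Now back off, rise, hop over to the -y side, and lower.

carry_out([
  [[0.005, 0, 0], 0],
  [[0.01, 0, 0], 0],
  [[0, 0, -0.02], 0],
  [[0, 0, -0.02], 0],
  [[0, 0, -0.01], 0],
  [[-0.02, 0, 0], 0],
  [[-0.025, 0, 0], 0],
  [[-0.025, 0, 0], 0],
  [[0, 0, 0], 0],
  [[0, 0, 0], 0],
])

```text
clock: 11.0
tcp_pos: [0.4902, -0.1538, 0.1539]
orientation: [-2.487, -1.919, 0.0]
ft_force: [0.3, -0.0, -0.5]
finger_gap: 0.003
```

Run:
```python
from h import *
st()
s=manip.snapshot("side");cv2.imwrite("pics/sd6.png",cv2.resize(s["pixels"][120:270,200:350],None,fx=4,fy=4,interpolation=cv2.INTER_CUBIC))
s=manip.snapshot("wrist");cv2.imwrite("pics/w6.png",s["pixels"])
```

```text
t 11.0 x 0.5132 y -0.0249 z 0.1539 Fx,Fy,Fz 0.28 0.07 -0.52
```

View pics/sd6.png

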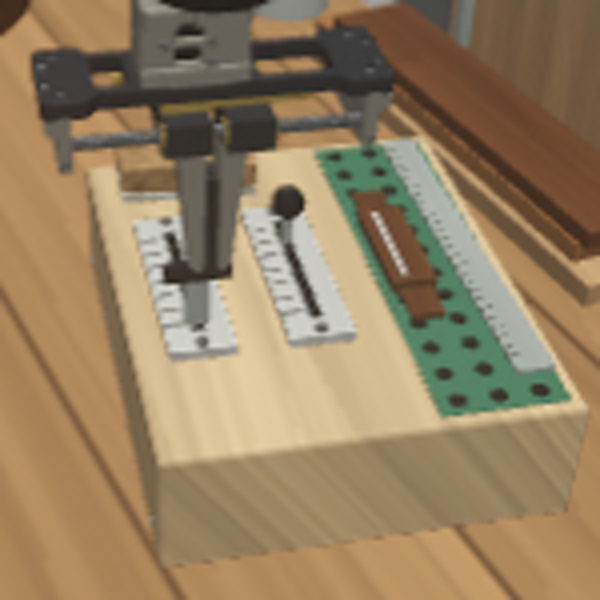

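View pics/w6.png

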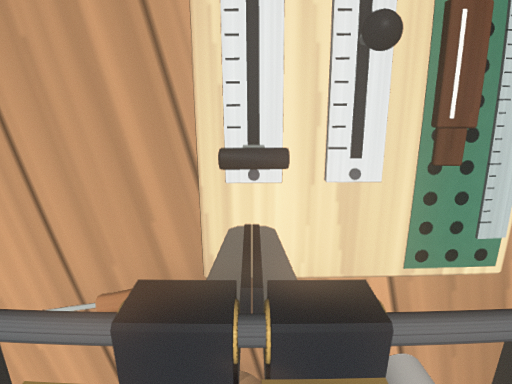

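The wrist view shows the bar at (253,158), home at the slot end, with the fingers on its -y side. Lowering, then pushing +y; contact is expected at y ≈ -0.002, clicks at about 0.006, 0.022 and 0.038.

carry_out([
  [[0, 0, 0.02], 0],
  [[0, 0, 0.02], 0],
  [[0, 0, 0.01], 0],
  [[0.005, 0, 0], 0],
  [[0.005, 0, 0], 0],
  [[0.005, 0, 0], 0],
  [[0.004, 0, 0], 0],
  [[0.001, 0, 0], 0],
  [[0.001, 0, 0], 0],
  [[0, 0, 0], 0],
])

```text
clock: 12.1
tcp_pos: [0.4958, -0.1335, 0.1043]
orientation: [2.486, 1.921, 0.0]
ft_force: [-0.3, 0.5, 0.2]
finger_gap: 0.002
```

carry_out([
  [[0.001, 0, 0], 0],
  [[0.001, 0, 0], 0],
  [[0.001, 0, 0], 0],
])

```text
clock: 12.4
tcp_pos: [0.4963, -0.1309, 0.1041]
orientation: [2.486, 1.921, -0.001]
ft_force: [-1.5, -3.7, -0.2]
finger_gap: 0.007
```

carry_out([
  [[0.001, 0, 0], 0],
  [[0.001, 0, 0], 0],
  [[0.001, 0, 0], 0],
])

```text
clock: 12.7
tcp_pos: [0.4969, -0.1287, 0.1041]
orientation: [2.485, 1.921, -0.002]
ft_force: [-1.6, -6.1, 1.2]
finger_gap: 0.001
```

carry_out([
  [[0.001, 0, 0], 0],
  [[0.001, 0, 0], 0],
])

```text
clock: 12.9
tcp_pos: [0.4974, -0.1264, 0.1041]
orientation: [2.485, 1.921, -0.001]
ft_force: [-1.8, -3.9, 0.7]
finger_gap: 0.006
```

Run:
```python
from h import *
st()
```

```text
t 12.9 x 0.5133 y 0.0034 z 0.1041 Fx,Fy,Fz -0.77 -4.24 0.66
```

Contact as predicted, force rising and then fading. The first click should come at about y = 0.006.

carry_out([
  [[0.001, 0, 0], 0],
  [[0.001, 0, 0], 0],
])

```text
clock: 13.1
tcp_pos: [0.4981, -0.1239, 0.1041]
orientation: [-2.486, -1.921, 0.0]
ft_force: [-1.0, -1.6, 0.4]
finger_gap: 0.008
```

carry_out([
  [[0.001, 0, 0], 0],
  [[0.001, 0, 0], 0],
])

```text
clock: 13.3
tcp_pos: [0.4987, -0.1216, 0.104]
orientation: [-2.486, -1.921, -0.0]
ft_force: [-0.8, -0.7, 0.1]
finger_gap: 0.004
```

carry_out([
  [[0.001, 0, 0], 0],
  [[0.001, 0, 0], 0],
  [[0.001, 0, 0], 0],
])

```text
clock: 13.6
tcp_pos: [0.4996, -0.1188, 0.1041]
orientation: [-2.486, -1.921, -0.0]
ft_force: [-0.9, 0.5, 0.2]
finger_gap: 0.005
```

carry_out([
  [[0.001, 0, 0], 0],
  [[0.001, 0, 0], 0],
  [[0.001, 0, 0], 0],
])

```text
clock: 13.9
tcp_pos: [0.5002, -0.116, 0.1041]
orientation: [2.486, 1.921, 0.0]
ft_force: [-0.5, 1.4, 0.4]
finger_gap: -0.001
```

carry_out([
  [[0.001, 0, 0], 0],
  [[0.001, 0, 0], 0],
])

```text
clock: 14.1
tcp_pos: [0.5006, -0.1148, 0.1041]
orientation: [2.485, 1.921, -0.002]
ft_force: [-2.0, -6.5, 0.7]
finger_gap: 0.0
```

Run:
```python
from h import *
st()
```

```text
t 14.1 x 0.5134 y 0.0154 z 0.1041 Fx,Fy,Fz -0.3 -6.8 0.66
```

First click done and contact made again in the first notch (y ≈ 0.0145). On to the second.

carry_out([
  [[0.001, 0, 0], 0],
  [[0.001, 0, 0], 0],
  [[0.001, 0, 0], 0],
])

```text
clock: 14.4
tcp_pos: [0.5012, -0.1121, 0.1041]
orientation: [2.485, 1.921, -0.002]
ft_force: [-2.3, -5.1, 0.4]
finger_gap: 0.008
```

carry_out([
  [[0.001, 0, 0], 0],
  [[0.001, 0, 0], 0],
  [[0.001, 0, 0], 0],
])

```text
clock: 14.7
tcp_pos: [0.5022, -0.1084, 0.1041]
orientation: [-2.486, -1.921, 0.0]
ft_force: [-0.9, -2.4, 0.1]
finger_gap: 0.003
```

carry_out([
  [[0.001, 0, 0], 0],
  [[0.001, 0, 0], 0],
  [[0.001, 0, 0], 0],
])

```text
clock: 15.0
tcp_pos: [0.5031, -0.105, 0.1041]
orientation: [-2.486, -1.921, -0.001]
ft_force: [-0.4, 0.1, 0.2]
finger_gap: 0.006
```

carry_out([
  [[0.001, 0, 0], 0],
  [[0.001, 0, 0], 0],
  [[0.001, 0, 0], 0],
])

```text
clock: 15.3
tcp_pos: [0.5038, -0.1024, 0.1041]
orientation: [-2.486, -1.921, -0.0]
ft_force: [0.2, -0.4, -0.1]
finger_gap: 0.002
```

Run:
```python
from h import *
st()
```

```text
t 15.3 x 0.5133 y 0.0283 z 0.1041 Fx,Fy,Fz 0.28 -0.39 -0.06
```

Second click done, finger free at y = 0.0283. Third: contact expected at about 0.030, click at about 0.038.

carry_out([
  [[0.001, 0, 0], 0],
  [[0.001, 0, 0], 0],
  [[0.001, 0, 0], 0],
  [[0.001, 0, 0], 0],
])

```text
clock: 15.7
tcp_pos: [0.5046, -0.0993, 0.1041]
orientation: [2.485, 1.921, -0.002]
ft_force: [-1.6, -6.9, 0.7]
finger_gap: 0.0
```

carry_out([
  [[0.001, 0, 0], 0],
  [[0.001, 0, 0], 0],
  [[0.001, 0, 0], 0],
])

```text
clock: 16.0
tcp_pos: [0.5053, -0.0966, 0.1041]
orientation: [2.485, 1.921, -0.002]
ft_force: [-1.7, -5.3, 0.3]
finger_gap: 0.007
```

carry_out([
  [[0.001, 0, 0], 0],
  [[0.001, 0, 0], 0],
])

```text
clock: 16.2
tcp_pos: [0.5059, -0.0942, 0.1041]
orientation: [2.486, 1.921, -0.001]
ft_force: [-0.8, -3.6, -0.0]
finger_gap: 0.005
```

Run:
```python
from h import *
st()
```

```text
t 16.2 x 0.5133 y 0.0367 z 0.1041 Fx,Fy,Fz 0.16 -3.69 -0.0
```

carry_out([
  [[0.001, 0, 0], 0],
  [[0.001, 0, 0], 0],
])

```text
clock: 16.4
tcp_pos: [0.5065, -0.0917, 0.1041]
orientation: [-2.486, -1.921, -0.0]
ft_force: [0.0, -0.6, 0.3]
finger_gap: 0.008
```

carry_out([
  [[0.001, 0, 0], 0],
  [[0, 0, 0], 0],
])

```text
clock: 16.6
tcp_pos: [0.5069, -0.0905, 0.1041]
orientation: [-2.486, -1.921, -0.001]
ft_force: [-0.9, 0.6, 0.0]
finger_gap: 0.004
```

Run:
```python
from h import *
st()
s=manip.snapshot("side");cv2.imwrite("pics/sd7.png",cv2.resize(s["pixels"][120:270,200:350],None,fx=4,fy=4,interpolation=cv2.INTER_CUBIC))
s=manip.snapshot("wrist");cv2.imwrite("pics/w7.png",s["pixels"])
```

```text
t 16.6 x 0.5133 y 0.0405 z 0.1041 Fx,Fy,Fz -0.97 0.32 0.02
```

View pics/w7.png

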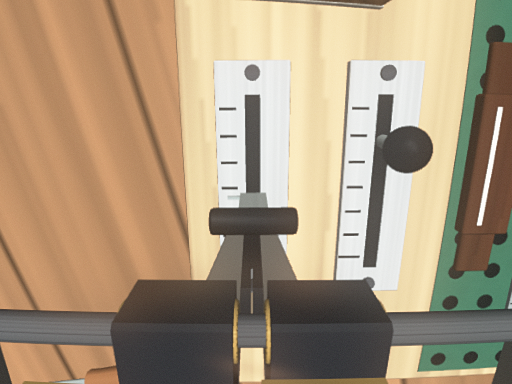

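The force is gone and the finger is free at y = 0.0405; the stem now stands next to the fourth visible tick. Backing off along -y, then up and away to check.

carry_out([
  [[-0.005, 0, 0], 0],
  [[-0.015, 0, 0], 0],
  [[-0.015, 0, 0], 0],
  [[0, 0, -0.02], 0],
  [[0, 0, -0.03], 0],
  [[0, 0, -0.03], 0],
  [[0, 0, -0.03], 0],
  [[-0.03, 0, 0], 0],
  [[-0.03, 0, 0], 0],
  [[0, 0, 0], 0],
])

```text
clock: 17.7
tcp_pos: [0.4817, -0.1864, 0.2144]
orientation: [2.488, 1.917, -0.001]
ft_force: [0.4, -0.4, -0.1]
finger_gap: 0.007
```

Run:
```python
from h import *
import pickle
st()
S={n:manip.snapshot(n) for n in("side","wrist","scene")}
cv2.imwrite("pics/sd8.png",cv2.resize(S["side"]["pixels"][120:270,200:350],None,fx=4,fy=4,interpolation=cv2.INTER_CUBIC))
cv2.imwrite("pics/w8.png",S["wrist"]["pixels"]);pickle.dump(S,open("s8.pkl","wb"))
for n,s in S.items():
    C=cloud(s);y=C[...,:2]@EY;x=C[...,:2]@EX;z=C[...,2]
    m=(z>.136)&(z<.15)&(s["pixels"].max(-1)<110)&(abs(x-.513)<.024)&(abs(y-.063)<.03)
    mt=m&(z>.1455)
    print(n,m.sum(),'bar top y',y[mt].mean() if mt.any() else None,'-> travel',y[mt].mean()-.0153)
```

```text
t 17.7 x 0.5132 y -0.0586 z 0.2144 Fx,Fy,Fz 0.46 -0.27 -0.11
side 78 bar top y 0.0562806819322064 -> travel 0.0409806819322064
wrist 1071 bar top y 0.057373654487693854 -> travel 0.04207365448769385
scene 87 bar top y 0.057841384687068634 -> travel 0.04254138468706863
```

View pics/w8.png

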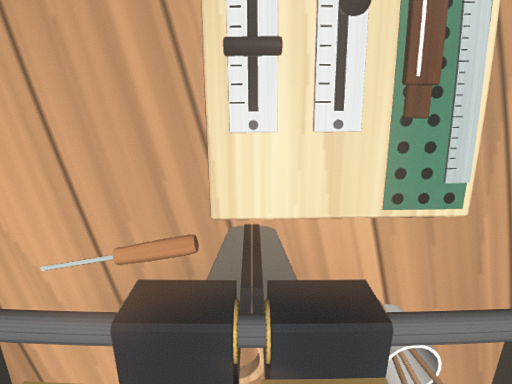

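View pics/sd8.png

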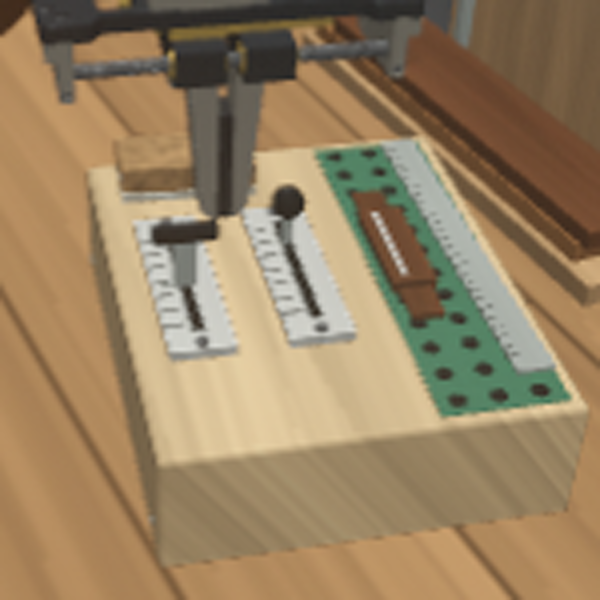

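The pictures disagree with a full third notch: the bar reads s ≈ 0.042, not 0.048. I'll look again after some rest and measure the stem as well.

carry_out([
  [[0.02, 0, -0.02], 0],
  [[0.02, 0, -0.02], 0],
  [[0, 0, -0.02], 0],
  [[0, 0, 0], 0],
  [[0, 0, 0], 0],
  [[0, 0, 0], 0],
])

```text
clock: 18.45
tcp_pos: [0.4922, -0.1439, 0.2729]
orientation: [-2.485, -1.92, 0.002]
ft_force: [-0.3, -0.2, -0.2]
finger_gap: 0.008
```

Run:
```python
from h import *
import pickle
st()
S={n:manip.snapshot(n) for n in("side","wrist","scene")}
cv2.imwrite("pics/w9.png",S["wrist"]["pixels"]);pickle.dump(S,open("s9.pkl","wb"))
for n,s in S.items():
    C=cloud(s);y=C[...,:2]@EY;x=C[...,:2]@EX;z=C[...,2]
    m=(z>.136)&(z<.15)&(s["pixels"].max(-1)<110)&(abs(x-.513)<.024)&(abs(y-.063)<.03)
    mt=m&(z>.1455)
    print(n,m.sum(),'bar top y',y[mt].mean(),'range',y[m].min(),y[m].max())
```

```text
t 18.45 x 0.5126 y -0.0149 z 0.2729 Fx,Fy,Fz -0.23 -0.27 -0.16
side 77 bar top y 0.05671512891610028 range 0.050698114257429115 0.06027982924780033
wrist 634 bar top y 0.05727878932895305 range 0.050852881487242096 0.06378822914179973
scene 84 bar top y 0.05880301706521946 range 0.050909790422485154 0.06514110220447797
```

View pics/w9.png

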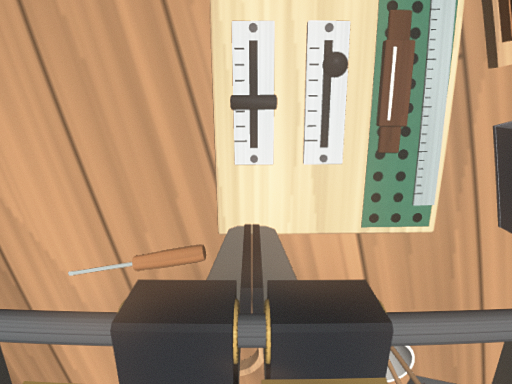

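Both views agree: the bar is at y ≈ 0.0573 (s ≈ 0.042), hung up just past half-way and not yet seated in the third notch. I'll return on the -y side and push it the last ~6 mm, to tcp y ≈ 0.046, well short of the next half-way point at 0.054.

carry_out([
  [[0.02, 0, 0.04], 0],
  [[0.015, 0, 0.04], 0],
  [[0, 0, 0.04], 0],
  [[0, 0, 0.03], 0],
  [[0, 0, 0.018], 0],
  [[0, 0, 0], 0],
  [[0, 0, 0], 0],
])

```text
clock: 19.3
tcp_pos: [0.5016, -0.1104, 0.1061]
orientation: [-2.486, -1.92, 0.001]
ft_force: [1.0, -0.2, -0.4]
finger_gap: 0.004
```

```bash
python3 -c "
from h import *
st()"
```

```text
t 19.3 x 0.5133 y 0.0199 z 0.1061 Fx,Fy,Fz 1.02 0.1 -0.38
```

carry_out([
  [[0.005, 0, 0.002], 0],
  [[0.005, 0, 0], 0],
  [[0.005, 0, 0], 0],
  [[0.003, 0, 0], 0],
  [[0.001, 0, 0], 0],
  [[0.001, 0, 0], 0],
  [[0.001, 0, 0], 0],
])

```text
clock: 20.0
tcp_pos: [0.507, -0.09, 0.1041]
orientation: [2.486, 1.921, -0.0]
ft_force: [0.5, -0.3, -0.7]
finger_gap: 0.005
```

carry_out([
  [[0.001, 0, 0], 0],
  [[0.001, 0, 0], 0],
])

```text
clock: 20.2
tcp_pos: [0.5075, -0.0881, 0.1041]
orientation: [-2.486, -1.921, 0.0]
ft_force: [-0.6, -0.5, 0.4]
finger_gap: 0.002
```

carry_out([
  [[0.001, 0, 0], 0],
  [[0, 0, 0], 0],
])

```text
clock: 20.4
tcp_pos: [0.5078, -0.087, 0.1041]
orientation: [-2.486, -1.921, 0.0]
ft_force: [0.9, 0.1, 0.4]
finger_gap: 0.003
```

Run:
```python
from h import *
st()
for n in ("wrist","side"):
    s=manip.snapshot(n)
    C=cloud(s);y=C[...,:2]@EY;x=C[...,:2]@EX;z=C[...,2]
    m=(z>.138)&(z<.15)&(s["pixels"].max(-1)<110)&(abs(x-.513)<.024)&(abs(y-.063)<.03)
    mt=m&(z>.1455);print(n,'bar top y',y[mt].mean())
```

```text
t 20.4 x 0.5133 y 0.0441 z 0.1041 Fx,Fy,Fz 0.84 0.35 0.39
wrist bar top y 0.06332988756201519
side bar top y 0.041062400783558585
```

It has now snapped ahead of the finger: the wrist view gives the bar at y = 0.0633 (s = 0.048), with the finger at 0.0441 and no force. The side figure, 0.041, is contaminated by the dark finger. Backing off to verify.

carry_out([
  [[-0.005, 0, 0], 0],
  [[-0.015, 0, 0], 0],
  [[-0.015, 0, 0], 0],
  [[0, 0, -0.03], 0],
  [[0, 0, -0.04], 0],
  [[0, 0, -0.04], 0],
  [[-0.03, 0, -0.03], 0],
  [[-0.03, 0, -0.03], 0],
  [[0, 0, 0], 0],
  [[0, 0, 0], 0],
])

```text
clock: 21.5
tcp_pos: [0.4834, -0.1802, 0.2742]
orientation: [2.488, 1.917, 0.001]
ft_force: [-0.9, 0.4, -0.2]
finger_gap: 0.006
```

carry_out([
  [[0, 0, 0], 0],
  [[0, 0, 0], 0],
  [[0, 0, 0], 0],
  [[0, 0, 0], 0],
  [[0, 0, 0], 0],
])

```text
clock: 22.0
tcp_pos: [0.4838, -0.1787, 0.2738]
orientation: [-2.485, -1.921, 0.0]
ft_force: [-0.4, 0.0, -0.3]
finger_gap: 0.007
```

Run:
```python
from h import *
st()
for n in ("wrist","side","scene"):
    s=manip.snapshot(n)
    C=cloud(s);y=C[...,:2]@EY;x=C[...,:2]@EX;z=C[...,2]
    m=(z>.136)&(z<.15)&(s["pixels"].max(-1)<110)&(abs(x-.513)<.024)&(abs(y-.063)<.03)
    mt=m&(z>.1455);print(n,'bar top y',y[mt].mean(),y[m].min(),y[m].max())
    mb=(z>.122)&(z<.15)&(s["pixels"].max(-1)<110)&(abs(x-.59)<.024)&(abs(y-.063)<.08)
    if mb.any(): print('  ball',x[mb].mean(),y[mb].mean())
    cv2.imwrite(f"pics/{n}10.png",s["pixels"])
import pickle
for n,s in pickle.load(open("s0.pkl","rb")).items():
    C=cloud(s);y=C[...,:2]@EY;x=C[...,:2]@EX;z=C[...,2]
    mb=(z>.122)&(z<.15)&(s["pixels"].max(-1)<110)&(abs(x-.59)<.024)&(abs(y-.063)<.08)
    if mb.any(): print(n,'ball at start',x[mb].mean(),y[mb].mean())
```

```text
t 22.0 x 0.5133 y -0.0506 z 0.2738 Fx,Fy,Fz -0.36 -0.06 -0.31
wrist bar top y 0.0627692850474219 0.056594700424385164 0.06908669174609583
  ball 0.5888241555773771 0.09120053731770725
side bar top y 0.06178841555847407 0.05509626723499287 0.06516735203757634
  ball 0.5886106404466857 0.08687933804040508
scene bar top y 0.06340856056949101 0.05742742597129193 0.07061096943541106
  ball 0.5960399301561868 0.09480896391835315
scene ball at start 0.5957998525428733 0.09497774598581266
side ball at start 0.5885840021862582 0.08696484339314253
```

View pics/wrist10.png

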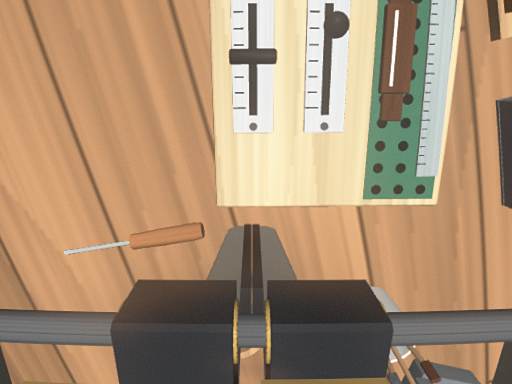

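All three views put the bar at y ≈ 0.062–0.063 (s ≈ 0.047–0.048), the third notch. The ball hasn't moved, and the robot is clear. Handing in.

```bash
python3 -c "
from h import *
print(manip.job_done())"
```

```text
the job is handed in; nothing more can be done
None
```

The airflow lever is in the third notch from home, and I handed the job in at about 22 s with the arm clear. I pushed it right until it stopped at home, where it took 12 N without moving. Then I pushed it left through the first, second and third clicks with the shut fingertips.

**Final checks:**
- **Lever:** the three cameras put the bar at box y 0.0628, 0.0618 and 0.0634, about 0.0465–0.048 m from home. The third notch is at 0.048, and the fingers stopped well short of where the lever would go on to the fourth.
- **Other things:** the ball-ended lever reads within 0.2 mm of where it started. I didn't measure the loose things again. The block, bridge, rule and chisel looked undisturbed in the pictures I viewed, and I didn't check the others.

**What went wrong on the way:**
- **First push missed:** the fingers passed over the bar without touching it, because they end about 21 mm above the given TCP. I lowered them and pushed again.
- **Third click hung up:** after it, the cameras showed the lever at about 0.042, just past half-way. I pushed it on from the same side, and it snapped to 0.048 ahead of the finger.
- **One bad reading:** a side-camera reading taken during that second push (0.041) was spoiled by the finger in view. It read correctly once the finger was away.

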